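Set the tube heater's dial to its marker and start it

ROBOT

A 6-joint arm with a two-finger parallel gripper is mounted at the origin on a cart in front of the work surface, level with it; the furniture and walls round the work are solid. World frame = base frame: x ahead of the robot, y to its left, z up, the work surface at z = 0. Lengths are in mm, angles in rad, forces in N, time in s.
With the tool pointing down it reaches from about 275 to 1000 mm from the base axis. Payload 8.4 kg.
Tool frame: the origin (TCP) lies at the very end of the fingers, on their centre line; the grasp point (between the pads) lies 19 mm behind it; z points along the fingers, y is the line along which they close (so a half turn about z gives the same grasp; the last joint's range is limited). The gripper opens to 85 mm and grips with 20 to 120 N. Pads are 22 mm wide; open, the fingers measure 114 mm over their backs; the gripper's body (76 mm by 85 mm) begins 54 mm behind the grasp point. The pads swing forward as they close: fully open they stand 13 mm farther back than shut.
Start: joints at [1.152, 0.353, 1.633, -0, 1.155, -0.002], TCP at [253.022, 571.496, 231.281] pointing down, gripper open.
Joint ranges: [-2.63, 2.63], [-0.92, 2.1], [0.06, 2.66], [-1.3, 4.44], [0, 2.69], [-3.02, 3.02]. Speed limits (rad/s): [2.22, 2.22, 2.79, 3.14, 3.14, 3.14].

INTERFACE

Orientations are given as [roll, pitch, yaw] about the fixed x, y, z axes, in that order (R = Rz(yaw) Ry(pitch) Rx(roll)).
In Python, from rig import sensors, grab_frame, camera_params, order gives the robot as it stands. The module is installed in compiled form; this text tells all that it offers.
- The arm moves only by the tool move_arm, never from a script. Its argument "motion" is a list of rows, each a list of 7 numbers: the turn, a rotation vector about the tool's x, y, z in shares of 4 rad (1.0 is 4 rad), then the shift along the tool's x, y, z in fractions of the full range, 1 being 0.6 m, then the finger opening in m, from 0 to 0.0854. A call has 1 to 8 rows; each row is the pose to reach, as a shift and turn from the pose commanded when the call began, along the tool's axes at that moment; what a row does not reach only later rows make up. A row lasts 1/8 s, in which the tool goes at most 62.5 mm and 10.7 degrees, less where a joint would pass 70% of its speed; a pose out of reach is approached as far as the arm can. No shift or turn number may pass 1 either way. A call with a gripper value outside its range is refused whole. The fingers move at their own pace and stop on an object; "grip_force" is the grip in N (left out, the last holds). Time passes only in rows, so rows that repeat a pose let the fingers close. It gives the time, the measured TCP pose, the force, the opening and the grip force at its end, in the units of the state.
- sensors.sense(): the state, without advancing time (a new reading comes with each control period).
- grab_frame(name): name is "side" or "top"; returns (picture, depth): 384x512x3 uint8, red, green, blue; 384x512 float32, mm along the optical axis (not along the pixel's ray), 0 where there is no reading.
- camera_params(name): a dict with "camera_matrix" (3x3 intrinsics, pixels), "world_from_camera" (4x4, takes a point from camera to world coordinates). Camera axes: x right, y down, z forward; pixel columns grow to the right and rows downward; lengths in mm; the calibration is good to about 2 mm. A picture is of the moment at which its call begins. camera_params takes no time and is no camera call.
- order.sign_off(): hands the job in; it is judged then, once.
The state is a dict: "clock": time; "qpos": joint angles; "qvel": joint speeds; "joint_efforts": joint torques, N m; "eef_pos": TCP position; "tcp_rot": TCP orientation; "contact_force": force on the tool from outside, world axes, zero at the start; "wrist_torque": the same for the moment, N m; "opening": opening from 0.0 (shut) to 1.0 (fully open); "grasp_force": force on a finger pad.
Only numpy, scipy, OpenCV 4.12 (cv2) and the standard library are available. Lean on these libraries where they do the work, as an engineer would, in place of code of your own. Each camera call takes 0.05 s, during which the arm holds its last target. There are 200 camera calls.

TASK

Get the tube heater going. Without gripping or lifting anything, use closed fingertips to push the bar of the black dial round until the dial's white index line meets the red set marker on the scale, then press the green start button down and take the hand away. Do not start the heater before the dial is set, keep the red marker where it is on the scale, and leave the bottle, the timer and the pen where they are.

Things in the scene. Friction and masses are not known exactly. Their poses are not given: they have to be found in the camera images.
- heater: White tube heater, 235 x 205 mm, fixed to the bench. Origin on its underside; x points from front to back, y to its left. Front deck flat, 62 mm high, x -125 to 15 mm, with the dial's axis at x -55, y 27 and the start button at x -55, y -68. Rear housing x 15 to 110 mm, 88 mm high, with an aluminium tube block (top 94 mm, tube caps up to 102 mm).
- dial (a joint): Angle of the black dial in rad: 0 at the cold end, grows clockwise seen from above, stop at 4.5. At q its index line points at 2.25 - q rad from the heater's +x (anticlockwise positive). Line and red marker meet when this equals set_marker. Friction 0.08 N m, no spring: stays where left. Starts between 0.15 and 0.7.
- dial_axis (a point): On the dial's vertical axis, at the top of its round skirt (85 mm across), 69 mm above the bench; turns with the dial: x along the bar to the index end, z up. The bar runs across the axis: 74 mm long (37 each way), 14 mm wide, top 22 mm above this point. Hub at its foot: radius 22 mm, up to 7 mm above this point. Push a side of the bar near an end to turn it.
- dial_index (a point): Outer end of the white index line, at the rim of the dial's skirt, 44 mm from the axis, 66 mm above the bench.
- set_marker (a joint): Angle of the red set marker on the scale in rad, counted like dial. Somewhere between 1.5 and 3.2, so the dial always has to go clockwise. A stiff slide (about 0.12 N m) that must not be shifted.
- marker_tip (a point): Point of the red set marker, 44 mm from the dial's axis, 66 mm above the bench: where the outer end of the white index line has to come. The marker is a red tab 8 mm wide on the scale plate, from 45 to 66 mm from the axis, its top 68 mm above the bench.
- start_button (a joint): Travel of the green start button in m: 0 up, 0.005 fully down, which takes about 5 N; a spring brings it back. Beyond 0.0035 the heater starts.
- start_button_top (a point): Centre of the top of the green start button, 26 mm across, 77 mm above the bench when up; its steel bezel is 42 mm across and 68 mm high.
- brown_bottle: Small brown bottle with a red cap, 44 mm across, 90 mm high, standing loose left of the heater. Origin: centre of its underside.
- timer: Lime-green and white lab timer, 66 x 53 mm, 63 mm high, standing loose right of the heater. Origin: centre of its underside.
- pen: White ballpoint pen, 145 mm long, 10 mm thick, lying loose in front of the heater. Origin: centre of its underside.
There are look-alikes about, which are no part of the job. Leave any purple or yellow look-alike of the brown_bottle alone.

How it is judged (in metres and radians):
On the way, in this order (a step that is already met when the one before it is completed fails the run):
1. the dial's index line stands at the red marker, at rest (horizontal distance between dial_index and marker_tip below 0.0033 m and velocity of joint dial between -0.1 and 0.1 rad/s), for 0.3 s.
2. the green start button is pressed down (value of joint start_button above 0.0035 m), for 0.1 s.
At the end, for the whole second after the job is handed in: The index line's outer end is within 3.3 mm (4 degrees) of the red marker's tip, dial at rest; the start button was pressed after that and is up again; the red marker is within 3 mm, and bottle (upright), timer and pen within 20 mm of where they stood (horizontal distance between dial_index and marker_tip below 0.0033 m and velocity of joint dial between -0.05 and 0.05 rad/s and value of joint start_button below 0.001 m and distance of marker_tip from where it was at the start of the episode below 0.003 m and distance of each of brown_bottle, timer, pen from where it was at the start of the episode below 0.02 m and angle between brown_bottle's own z axis and vertical below 0.2 rad); the robot touches nothing.
It fails at once if the heater is started while the dial is off the marker (value of joint start_button above 0.0035 m and horizontal distance between dial_index and marker_tip above 0.0033 m).
It fails at once if the dial's bar is taken between the fingers (y of the grasp point in the frame of dial_axis between -0.005 and 0.005 m and x of the grasp point in the frame of dial_axis between -0.042 and 0.042 m and z of the grasp point in the frame of dial_axis below 0.035 m).
It fails at once if the red marker is shifted on the scale (distance of marker_tip from where it was at the start of the episode above 0.004 m).
It fails at once if the bottle, timer or pen is lifted, knocked over or pushed away (height (world z) of any of brown_bottle, timer, pen above 0.015 m or angle between brown_bottle's own z axis and vertical above 0.5 rad or distance of any of brown_bottle, timer, pen from where it was at the start of the episode above 0.03 m).
It also fails if it takes over 51 s, if anything falls off the work surface, if the arm or the gripper's body presses on something with over 40 N, if the wrist force passes 120 N, or if a joint passes its speed limit or range.

## Working session

There is one attempt and no reset: what is moved stays moved. The work goes in short steps, Python scripts to look and compute and a tool call to move; the robot and the scene stay as the last step left them, time stands still between calls to the robot, and variables do not carry over. Pictures are saved under pics/ and viewed, at most 10 in all, crops included, and the job is handed in when it is done.

Besides the shell and the picture viewer there is one more tool, called after "Call:" as a command line: name --pt "numbers of a row" for each row, then --argument value for the rest. move_arm: Moves the arm, as the interface text tells. Its arguments: {"type":"object","properties":{"motion":{"type":"array","items":{"type":"array","items":{"type":"number"}}},"grip_force":{"type":"number"}},"required":["motion"]}

```bash
mkdir -p pics; cat > h.py <<'E'
import numpy as np, cv2
from rig import sensors, grab_frame, camera_params, order
def snap(n):
    im,d=grab_frame(n); np.savez(f'{n}.npz',im=im,d=d); return im,d
def pt(n,u,v,z=None):
    """pixel->world: by depth, or on plane z"""
    f=np.load(n+'.npz'); c=camera_params(n); K=np.array(c['camera_matrix']);T=np.array(c['world_from_camera'])
    r=np.linalg.inv(K)@[u,v,1]
    if z is None:
        return (T@np.r_[r*f['d'][int(round(v)),int(round(u))],1])[:3]
    w=T[:3,:3]@r; return T[:3,3]+w*(z-T[2,3])/w[2]
E
python3 - <<'E'
from h import *
a,_=snap('top');b,_=snap('side')
cv2.imwrite('pics/top.png',cv2.resize(a,(800,600),interpolation=3)[...,::-1]);cv2.imwrite('pics/side.png',cv2.resize(b,(800,600),interpolation=3)[...,::-1])
s=sensors.sense();print(s['clock'],s['eef_pos'],s['tcp_rot'])
for n in('top','side'):print(camera_params(n))
E
```

```text
0.1 [252.84627294 571.12136265 230.64543962] [-3.14037380e+00 -3.98349166e-06  2.72481164e+00]
{'camera_matrix': array([[483.665007  ,   0.        , 256.46680448],
       [  0.        , 483.665007  , 189.16265141],
       [  0.        ,   0.        ,   1.        ]]), 'world_from_camera': array([[ 2.73043296e-02, -9.92121634e-01,  1.22266666e-01,
         4.08207332e+02],
       [-9.99511878e-01, -2.89537798e-02, -1.17339385e-02,
        -1.20032472e+02],
       [ 1.51815763e-02, -1.21886598e-01, -9.92427920e-01,
         1.11085162e+03],
       [ 0.00000000e+00,  0.00000000e+00,  0.00000000e+00,
         1.00000000e+00]])}
{'camera_matrix': array([[428.70597449,   0.        , 251.600344  ],
       [  0.        , 428.70597449, 197.27972648],
       [  0.        ,   0.        ,   1.        ]]), 'world_from_camera': array([[-9.97781770e-01,  1.21368640e-02, -6.54540761e-02,
         5.61088005e+02],
       [ 6.49819127e-02,  3.91046495e-01, -9.18074066e-01,
         6.52087838e+02],
       [ 1.44530469e-02, -9.20290897e-01, -3.90967740e-01,
         4.06445983e+02],
       [ 0.00000000e+00,  0.00000000e+00,  0.00000000e+00,
         1.00000000e+00]])}
```

View pics/top.png

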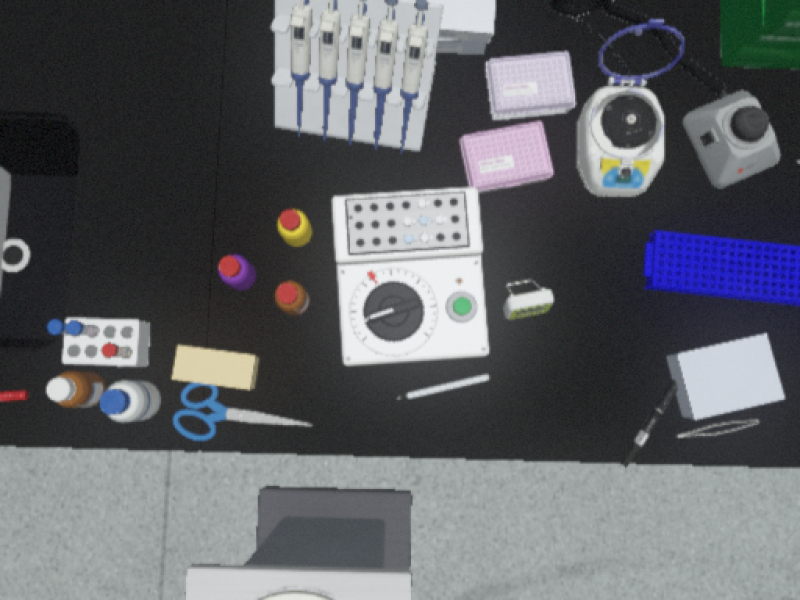

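View pics/side.png

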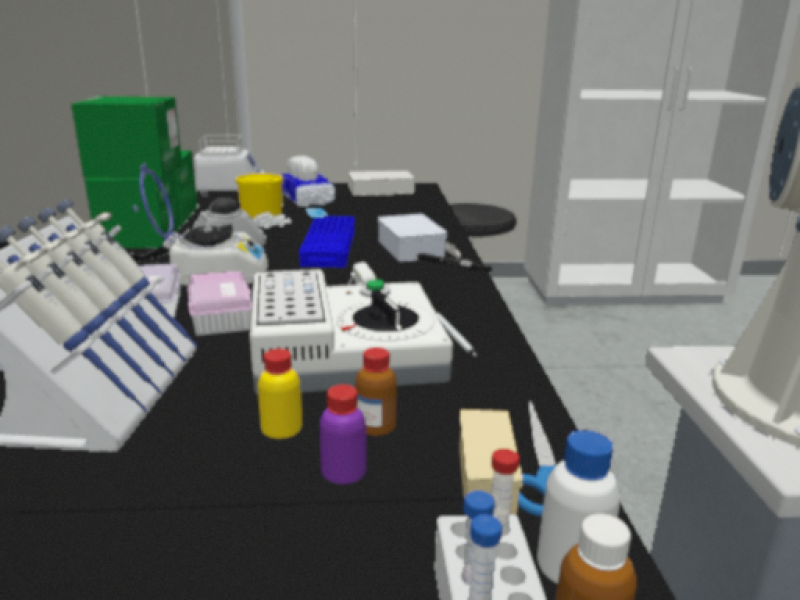

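The top view shows the heater with its dial at about (393,311), the red marker near (372,276), the button at (461,306), the pen at (447,386), the timer at (528,299) and the brown bottle at (291,296). There are purple (236,270) and yellow (294,226) look-alike bottles. The side view shows the same scene from the left. Next I'll enlarge both views around the dial.

```bash
python3 - <<'E'
from h import *
im=np.load('top.npz')['im'];c=im[110:240,205:325];cv2.imwrite('pics/c.png',cv2.resize(c,None,fx=4.5,fy=4.5,interpolation=2)[...,::-1])
im=np.load('side.npz')['im'];c=im[165:255,155:300];cv2.imwrite('pics/s.png',cv2.resize(c,None,fx=5.5,fy=5.5,interpolation=2)[...,::-1])
E
```

```text
(no output)
```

View pics/c.png

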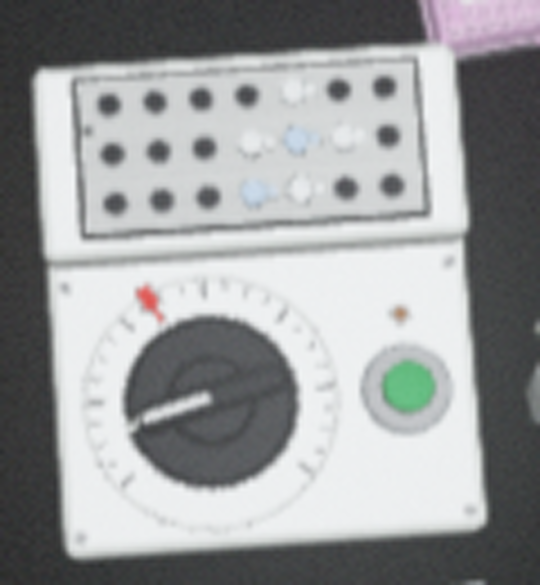

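View pics/s.png

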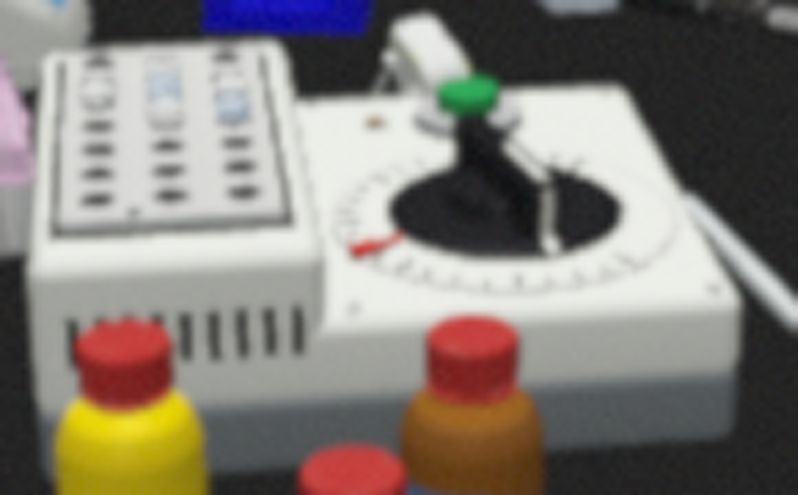

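The top crop shows the skirt centre at (212,402), index end (134,428), marker tip (163,321), button (409,387), and deck front corners (69,557) and (486,526). In the side crop the skirt centre is at (505,209), index end (551,248), marker tip (403,236) and button top (469,90). Of the three red-capped bottles, the brown one nearest the dial is the one meant, and the purple and yellow ones are look-alikes.

```bash
cat >> h.py <<'E'
def ray(n,u,v):
    c=camera_params(n);T=np.array(c['world_from_camera']);w=T[:3,:3]@np.linalg.inv(np.array(c['camera_matrix']))@[u,v,1]
    return T[:3,3],w/np.linalg.norm(w)
def tri(a,b):
    A=0;B=0
    for n,p in(('top',a),('side',b)):
        o,w=ray(n,*p);P=np.eye(3)-np.outer(w,w);A=A+P;B=B+P@o
    return np.linalg.solve(A,B)
tc=lambda u,v:(205+(u+.5)/4.5-.5,110+(v+.5)/4.5-.5)
sc=lambda u,v:(155+(u+.5)/5.5-.5,165+(v+.5)/5.5-.5)
E
python3 - <<'E'
from h import *
np.set_printoptions(precision=1,suppress=True)
for n,a,b,z in(('centre',(212,402),(505,209),69),('index',(134,428),(551,248),66),('marker',(163,321),(403,236),66),('button',(409,387),(469,90),77)):
    print(n,tri(tc(*a),sc(*b)),pt('top',*tc(*a),z),pt('side',*sc(*b),z))
F=[(69,557),(486,526)];P=[pt('top',*tc(*p),62) for p in F];print(P)
d=P[0]-P[1];print('width',np.hypot(*d[:2]),'yaw',np.arctan2(-d[0],d[1]))
C=pt('top',*tc(212,402),69)
for n,p in(('idx',(134,428)),('mk',(163,321))):
    q=pt('top',*tc(*p),66)-C;print(n,q,np.hypot(*q[:2]),np.arctan2(q[1],q[0]))
for u,v in((528,299),(291,296),(447,386)):print(pt('top',u*.64,v*.64))
for u,v in ((372,388),):pass
for n in('top',):
    d=np.load('top.npz')['d']
E
```

```text
centre [ 515.7 -122.7   65.2] [ 514.9 -122.7   69. ] [ 516.5 -114.1   69. ]
index [501.8 -85.5  66.6] [501.6 -85.5  66. ] [502. -87.  66.]
marker [553.4 -97.8  66.5] [554.  -97.8  66. ] [552.9 -98.7  66. ]
button [ 524.7 -216.9   75.1] [ 524.  -216.6   77. ] [ 525.4 -212.2   77. ]
[array([439. , -56.3,  62. ]), array([ 459.4, -256.4,   62. ])]
width 201.15260450459044 yaw 0.10183759159489943
idx [-13.4  37.2  -3. ] 39.49835331087026 1.9156521400803268
mk [39.  24.8 -3. ] 46.28198853367865 0.5666928658901901
[ 537.8 -310.8   62.1]
[528.9  16.7  90.8]
[ 413.9 -203.7    9.4]
```

The measurements agree with the text: marker and index at 66 mm, button 95 mm from the axis, width about 203 mm. The dial is at q≈0.44 and the marker at ≈1.79, so the bar must turn about 1.35 rad clockwise.

```bash
cat >> h.py <<'E'
from scipy.spatial.transform import Rotation as R
C=np.array([515,-122.5])
def rows(poses,p0=None,r0=None):
    """poses: (x,y,z,yaw) -> rows in tool frame, relative to the given/current pose"""
    s=sensors.sense();p0=s['eef_pos'] if p0 is None else p0
    A=R.from_euler('xyz',s['tcp_rot'] if r0 is None else r0)
    for x,y,z,w in poses:
        t=(A.inv()*R.from_euler('xyz',[np.pi,0,w])).as_rotvec();d=A.inv().apply(np.array([x,y,z])-p0)/1000
        print(np.round(np.r_[t,d,0],4).tolist())
def bar(th,off,z,r=28):
    e=np.array([np.cos(th),np.sin(th)]);n=np.array([-e[1],e[0]]);p=C+r*e+off*n
    return(*p,z,th+np.pi/2)
E
python3 - <<'E'
from h import *
rows([bar(1.916,32,130)],[253,571.5,231.3])
E
```

```text
[-0.0012, -0.0005, -0.762, -0.478, -0.5302, 0.1019, 0.0]
```

Units first: shifts go in shares of 0.6 m and turns go in shares of 4 rad. So -0.53 m / 0.6 = -0.8833, -0.478 m / 0.6 = -0.7967, -0.762 rad / 4 = -0.1905.

Call:
move_arm --pt "0 0 -0.1905 -0.7967 -0.8833 0 0" --pt "0 0 -0.1905 -0.7967 -0.8833 0 0" --pt "0 0 -0.1905 -0.7967 -0.8833 0 0" --pt "0 0 -0.1905 -0.7967 -0.8833 0 0" --pt "0 0 -0.1905 -0.7967 -0.8833 0 0" --pt "0 0 -0.1905 -0.7967 -0.8833 0 0" --pt "0 0 -0.1905 -0.7967 -0.8833 0 0" --pt "0 0 -0.1905 -0.7967 -0.8833 0 0" --grip_force 20

```text
clock: 1.1
eef_pos: [407.2, 101.1, 231.4]
tcp_rot: [-3.142, 0.001, -2.796]
contact_force: [1.5, -0.2, -0.7]
opening: 0.002
grasp_force: 0.0
```

```bash
python3 - <<'E'
from h import *
s=sensors.sense();print(s['clock'],s['eef_pos'],s['tcp_rot'],s['qpos'],s['opening'])
rows([bar(1.916,32,130)])
E
```

```text
1.1 [407.16078981 101.11115209 231.42117711] [-3.14154479e+00  5.04586873e-04 -2.79611173e+00] [ 2.39828350e-01  2.33388579e-02  2.04623931e+00  6.39534594e-06
  1.07150766e+00 -1.67645195e+00] 0.001577678237625444
[-0.0, 0.0005, 0.0003, 0.0063, -0.2189, 0.1014, 0.0]
```

Scaled: -0.219 m / 0.6 = -0.365, -0.18 m / 0.6 = -0.3.

Call:
move_arm --pt "0 0 0 0.01 -0.1 0 0" --pt "0 0 0 0.01 -0.2 0 0" --pt "0 0 0 0.01 -0.3 0 0" --pt "0 0 0 0.01 -0.365 0.0333 0" --pt "0 0 0 0.01 -0.365 0.1 0" --pt "0 0 0 0.01 -0.365 0.1667 0" --pt "0 0 0 0.01 -0.365 0.1667 0" --pt "0 0 0 0.01 -0.365 0.1667 0"

```text
clock: 2.1
eef_pos: [476.0, -105.1, 132.4]
tcp_rot: [-3.141, 0.001, -2.796]
contact_force: [0.5, 0.2, 0.5]
opening: 0.002
grasp_force: 0.0
```

```bash
python3 - <<'E'
from h import *
im,_=snap('top');im2,_=snap('side')
s=sensors.sense();print(s['clock'],s['eef_pos'],s['tcp_rot'],s['contact_force'])
rows([bar(1.916,32,79),bar(1.916,20,79)])
c=cv2.resize(im2[130:270,155:300],None,fx=4,fy=4,interpolation=2)
cv2.imwrite('pics/s2.png',c[...,::-1])
E
```

```text
2.2 [ 476.6107104  -105.18058836  132.99062003] [-3.14014206e+00  2.27294351e-03 -2.79606428e+00] [ 0.36712787 -0.17585486 -1.06749549]
[-0.0015, 0.0023, 0.0003, 0.0019, -0.0012, 0.054, 0.0]
[-0.0015, 0.0023, 0.0003, -0.0101, -0.0012, 0.054, 0.0]
```

View pics/s2.png

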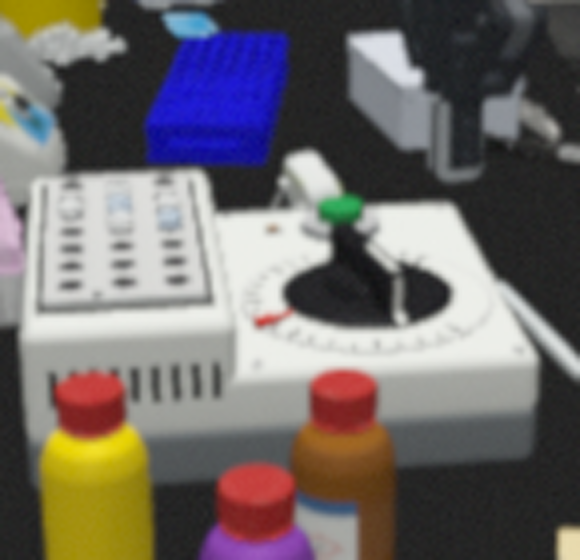

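The shut fingertips hang at about (455,175) in the crop, on the robot side of the bar and clear of the pen. I'll descend next.

Scaled: 0.053 m / 0.6 = 0.0883, 0.04 m / 0.6 = 0.0667.

Call:
move_arm --pt "0 0 0 0.0033 -0.0017 0.0333 0" --pt "0 0 0 0.0033 -0.0017 0.0667 0" --pt "0 0 0 0.0033 -0.0017 0.0883 0" --pt "0 0 0 0.0033 -0.0017 0.0883 0" --pt "0 0 0 -0.0033 -0.0017 0.0883 0" --pt "0 0 0 -0.01 -0.0017 0.0883 0" --pt "0 0 0 -0.015 -0.0017 0.0883 0" --pt "0 0 0 -0.015 -0.0017 0.0883 0"

```text
clock: 3.2
eef_pos: [484.6, -102.9, 78.5]
tcp_rot: [-3.141, 0.0, -2.796]
contact_force: [0.0, 0.6, -0.8]
opening: 0.001
grasp_force: 0.0
```

```bash
python3 - <<'E'
from h import *
s=sensors.sense();print(s['clock'],s['eef_pos'],s['tcp_rot'],s['contact_force'])
rows([bar(t,18,79) for t in np.linspace(1.916,1.27,9)[1:]])
E
```

```text
3.2 [ 484.64944844 -102.9128209    78.52762279] [-3.14132338e+00  4.03290009e-04 -2.79613702e+00] [ 0.01648956  0.56649133 -0.79225608]
[-0.0003, 0.0004, 0.081, -0.0062, 0.0007, -0.0005, 0.0]
[-0.0002, 0.0004, 0.1618, -0.0087, 0.0018, -0.0005, 0.0]
[-0.0002, 0.0004, 0.2425, -0.0112, 0.0028, -0.0005, 0.0]
[-0.0002, 0.0004, 0.3233, -0.0138, 0.0036, -0.0005, 0.0]
[-0.0002, 0.0005, 0.404, -0.0164, 0.0041, -0.0005, 0.0]
[-0.0002, 0.0005, 0.4848, -0.019, 0.0045, -0.0005, 0.0]
[-0.0001, 0.0005, 0.5655, -0.0217, 0.0046, -0.0005, 0.0]
[-0.0001, 0.0005, 0.6463, -0.0244, 0.0045, -0.0005, 0.0]
```

Scaled: -0.0244 m / 0.6 = -0.0407, -0.0217 m / 0.6 = -0.0362, 0.404 rad / 4 = 0.101.

Call:
move_arm --pt "0 0 0.0203 -0.0103 0.0012 0 0" --pt "0 0 0.0405 -0.0145 0.003 0 0" --pt "0 0 0.0608 -0.0187 0.0047 0 0" --pt "0 0 0.0808 -0.023 0.006 0 0" --pt "0 0 0.101 -0.0273 0.0068 0 0" --pt "0 0 0.1213 -0.0317 0.0075 0 0" --pt "0 0 0.1415 -0.0362 0.0077 0 0" --pt "0 0 0.1615 -0.0407 0.0075 0 0"

```text
clock: 4.2
eef_pos: [504.4, -89.9, 78.0]
tcp_rot: [3.142, -0.003, 2.838]
contact_force: [-2.4, 4.7, 1.8]
opening: 0.001
grasp_force: 1.7
```

```bash
python3 - <<'E'
from h import *
s=sensors.sense();print(s['clock'],s['eef_pos'],s['tcp_rot'],s['contact_force'])
rows([bar(t,18,79) for t in np.linspace(1.27,0.66,8)[1:]])
im,_=snap('side');im2,_=snap('top')
c=np.hstack([cv2.resize(im[165:255,195:300],(420,360)),cv2.resize(im2[140:240,205:305],(360,360))])
cv2.imwrite('pics/m.png',c[...,::-1])
E
```

```text
4.2 [504.36946816 -89.89376962  77.99765873] [ 3.14150267e+00 -2.80682838e-03  2.83809701e+00] [-2.42086204  4.69765582  1.78088184]
[-0.0, -0.0028, 0.0844, -0.0043, 0.0015, -0.001, 0.0]
[-0.0002, -0.0028, 0.1716, -0.0069, 0.0027, -0.001, 0.0]
[-0.0003, -0.0028, 0.2587, -0.0096, 0.0037, -0.001, 0.0]
[-0.0004, -0.0028, 0.3459, -0.0124, 0.0045, -0.001, 0.0]
[-0.0005, -0.0028, 0.433, -0.0153, 0.005, -0.001, 0.0]
[-0.0006, -0.0028, 0.5202, -0.0182, 0.0053, -0.0011, 0.0]
[-0.0008, -0.0027, 0.6073, -0.0211, 0.0053, -0.0011, 0.0]
```

View pics/m.png

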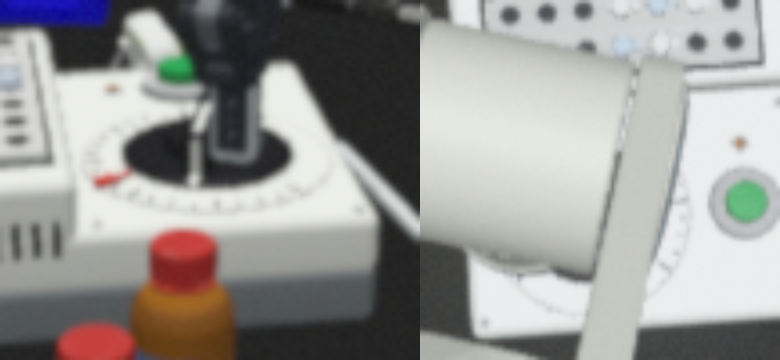

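The side crop (left) shows the bar following the fingertips, with the index end at about (193,183) heading for the red marker tip at (118,178). The arm hides the dial from the top camera. I'll compute the next rows from the commanded pose.

```bash
python3 - <<'E'
from h import *
s=sensors.sense();print(s['clock'],s['eef_pos'],s['tcp_rot'],bar(1.27,18,79))
q=pt('side',195+193.5/4-.5,165+183.5/4-.5,66);m=pt('side',195+118.5/4-.5,165+178.5/4-.5,66)
for p in(q,m):d=p[:2]-C;print(p,np.hypot(*d),np.arctan2(d[1],d[0]))
b=bar(1.27,18,79)
rows([bar(t,18,79) for t in np.linspace(1.27,0.66,8)[1:]],np.array(b[:3]),[np.pi,0,b[3]])
E
```

```text
4.3 [504.89379253 -89.99753114  78.06822683] [ 3.14142214e+00 -1.79030596e-03  2.83988890e+00] (np.float64(506.10404904138454), np.float64(-90.42412033097288), 79, 2.8407963267948966)
[524.7391786  -84.57898482  66.        ] 39.15169207212313 1.3194017038311534
[560.13200105 -91.44852121  66.        ] 54.78222205478317 0.6026367460466401
[0.0, -0.0, 0.0871, -0.0025, 0.0015, 0.0, 0.0]
[0.0, -0.0, 0.1743, -0.0051, 0.0027, 0.0, 0.0]
[0.0, -0.0, 0.2614, -0.0078, 0.0037, 0.0, 0.0]
[0.0, -0.0, 0.3486, -0.0106, 0.0045, 0.0, 0.0]
[0.0, -0.0, 0.4357, -0.0135, 0.005, 0.0, 0.0]
[0.0, -0.0, 0.5229, -0.0164, 0.0052, 0.0, 0.0]
[0.0, -0.0, 0.61, -0.0193, 0.0053, 0.0, 0.0]
```

Scaled: -0.0195 m / 0.6 = -0.0325, -0.0053 m / 0.6 = -0.0088, 0.61 rad / 4 = 0.1525.

Call:
move_arm --pt "0 0 0.0218 -0.0045 0.0025 0 0" --pt "0 0 0.0435 -0.0088 0.0045 0 0" --pt "0 0 0.0653 -0.0133 0.0062 0 0" --pt "0 0 0.0873 -0.018 0.0075 0 0" --pt "0 0 0.109 -0.0228 0.0083 0 0" --pt "0 0 0.1308 -0.0277 0.0087 0 0" --pt "0 0 0.1525 -0.0325 0.0088 0 0" --pt "0 0 0.1525 -0.0325 0.0088 0 0"

```text
clock: 5.3
eef_pos: [525.9, -91.0, 78.2]
tcp_rot: [3.141, -0.0, 2.233]
contact_force: [-0.5, 2.7, -1.0]
opening: 0.001
grasp_force: 0.9
```

```bash
python3 - <<'E'
from h import *
im,_=snap('side')
s=sensors.sense();print(s['clock'],s['eef_pos'],s['tcp_rot'],s['contact_force'],bar(.66,18,79))
c=cv2.resize(im[180:240,205:285],None,fx=9,fy=9,interpolation=2)
cv2.imwrite('pics/m2.png',c[...,::-1])
E
```

```text
5.35 [525.86458898 -91.12357301  78.28808154] [3.14147365e+00 1.55215688e-05 2.23390905e+00] [ 0.50995807  3.17242867 -0.36522899] (np.float64(526.0836791464044), np.float64(-91.11286797779128), 79, 2.2307963267948967)
```

View pics/m2.png

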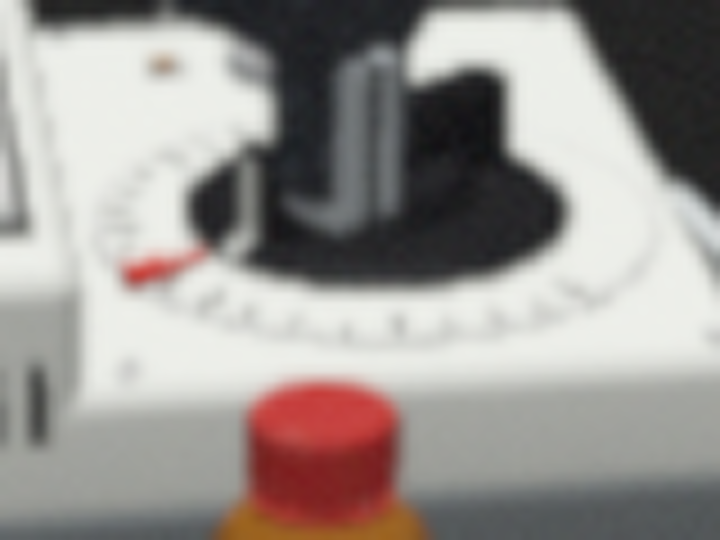

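The index end is at about (227,257) in this crop and the marker tip at (208,249), so only a small turn remains.

```bash
python3 - <<'E'
from h import *
f=lambda u,v:pt('side',205+(u+.5)/9-.5,180+(v+.5)/9-.5,66)
for p in(f(227,257),f(208,249)):d=p[:2]-C;print(p,np.hypot(*d),np.arctan2(d[1],d[0]))
b=bar(.66,18,79)
rows([bar(t,18,79) for t in (.62,.58,.56)]+[bar(.56,30,79),bar(.56,30,180)],np.array(b[:3]),[np.pi,0,b[3]])
E
```

```text
[549.30892658 -95.74571884  66.        ] 43.50740171374637 0.6623052009602636
[ 553.28493771 -100.0029343    66.        ] 44.4055674489279 0.5312681944651854
[-0.0, -0.0, 0.04, -0.0011, 0.0007, 0.0, 0.0]
[0.0, -0.0, 0.08, -0.0023, 0.0013, 0.0, 0.0]
[0.0, -0.0, 0.1, -0.0029, 0.0017, 0.0, 0.0]
[0.0, -0.0, 0.1, 0.0091, 0.0029, 0.0, 0.0]
[0.0, -0.0, 0.1, 0.0091, 0.0029, -0.101, 0.0]
```

Scaled: -0.11 m / 0.6 = -0.1833, 0.0091 m / 0.6 = 0.0152, 0.1 rad / 4 = 0.025.

Call:
move_arm --pt "0 0 0.01 -0.0018 0.0012 0 0" --pt "0 0 0.02 -0.0038 0.0022 0 0" --pt "0 0 0.025 -0.0048 0.0028 0 0" --pt "0 0 0.025 -0.0048 0.0028 0 0" --pt "0 0 0.025 0.0152 0.0048 0 0" --pt "0 0 0.025 0.0152 0.0048 0 0" --pt "0 0 0.025 0.0152 0.0048 -0.0833 0" --pt "0 0 0.025 0.0152 0.0048 -0.1833 0"

```text
clock: 6.35
eef_pos: [521.6, -82.2, 188.7]
tcp_rot: [-3.139, -0.001, 2.132]
contact_force: [1.0, -0.4, -0.2]
opening: -0.005
grasp_force: 0.0
```

```bash
python3 - <<'E'
from h import *
s=sensors.sense();print(s['clock'],s['eef_pos'],s['tcp_rot'],s['contact_force'])
b=bar(.56,30,189)
rows([(480,-400,189,b[3])],np.array(b[:3]),[np.pi,0,b[3]])
E
```

```text
6.35 [521.63886785 -82.19918199 188.72915566] [-3.13942173e+00 -1.32483661e-03  2.13152525e+00] [ 1.0092007  -0.37768223 -0.24912572]
[0.0, 0.0, 0.0, -0.2465, -0.2051, -0.0, 0.0]
```

Scaled: -0.246 m / 0.6 = -0.41, -0.205 m / 0.6 = -0.3417.

Call:
move_arm --pt "0 0 0 -0.41 -0.3417 0 0" --pt "0 0 0 -0.41 -0.3417 0 0" --pt "0 0 0 -0.41 -0.3417 0 0" --pt "0 0 0 -0.41 -0.3417 0 0" --pt "0 0 0 -0.41 -0.3417 0 0" --pt "0 0 0 -0.41 -0.3417 0 0" --pt "0 0 0 -0.41 -0.3417 0 0" --pt "0 0 0 -0.41 -0.3417 0 0"

```text
clock: 7.35
eef_pos: [479.7, -398.1, 188.2]
tcp_rot: [-3.142, -0.001, 2.132]
contact_force: [-0.4, 0.4, 0.5]
opening: -0.004
grasp_force: 0.0
```

```bash
python3 - <<'E'
from h import *
s=sensors.sense();print(s['clock'],s['eef_pos'])
im,_=snap('side');t,_=snap('top')
a=cv2.resize(im[190:240,205:255],(400,400),interpolation=2);b=cv2.resize(t[170:220,226:276],(400,400),interpolation=2)
cv2.imwrite('pics/n.png',np.hstack([a,b])[...,::-1])
E
```

```text
7.35 [ 479.69734893 -398.05564476  188.21281526]
```

View pics/n.png

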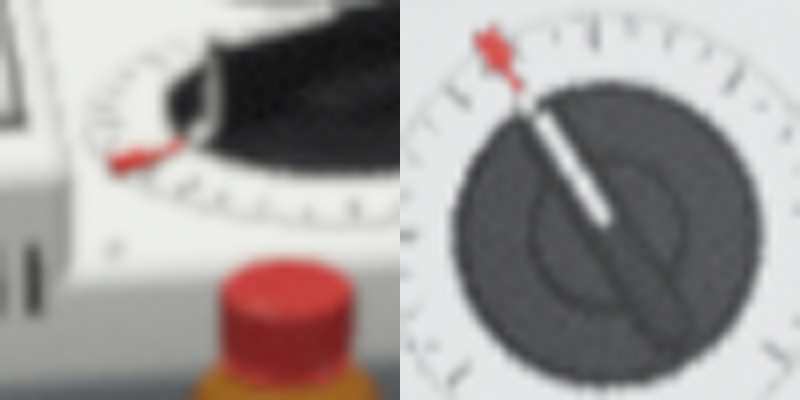

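The side crop (left) shows the index line's foot at (195,147) meeting the marker tip at (185,145). In the top crop (right) the white line runs (607,222)→(540,112) and the marker (520,90)→(490,40), both about 31° left of up. I'll check the angle numerically and work out the button moves.

```bash
python3 - <<'E'
from h import *
im=np.load('top.npz')['im'].astype(int)
yy,xx=np.mgrid[:384,:512]
def ax(m,w,z):
    P=np.array([pt('top',u,v,z)[:2] for u,v in zip(xx[m],yy[m])]);w=w[m].astype(float);c=np.average(P,axis=0,weights=w)
    e=np.linalg.eigh(np.cov((P-c).T,aweights=w))[1][:,1];return len(P),c,np.arctan(e[1]/e[0]),np.arctan2(c[1]-C[1],c[0]-C[0])
r=np.hypot(xx-251.5,yy-198.7)
red=im[...,0]-im[...,1];print('marker',ax((red>40)&(r>10)&(r<40)&(xx<260),red,68))
br=im.min(2)-75;print('line',ax((br>20)&(r<17.2),br,91))
dk=(im.max(2)<150)&(r<22);P=np.array([pt('top',u,v,69)[:2] for u,v in zip(xx[dk],yy[dk])]);print('centre',(P.max(0)+P.min(0))/2,P.mean(0))
s=sensors.sense();print(s['eef_pos'],s['clock'])
rows([(524.3,-216.7,z,s['tcp_rot'][2]) for z in(188,100,79,70)])
E
```

```text
marker (22, array([563.93194093, -90.6264915 ]), np.float64(0.5731976472211228), np.float64(0.5773479003683317))
line (57, array([ 530.14498889, -112.34464689]), np.float64(0.5845004617931605), np.float64(0.5906808196458998))
centre [ 515.06546343 -122.16048154] [ 514.38866025 -122.44441598]
[ 479.95910489 -398.10662877  188.44366065] 7.45
[0.0, -0.0002, -0.0, 0.1299, 0.1342, 0.0005, 0.0]
[0.0, -0.0002, -0.0, 0.1299, 0.1342, 0.0885, 0.0]
[0.0, -0.0002, -0.0, 0.1299, 0.1342, 0.1095, 0.0]
[0.0, -0.0002, -0.0, 0.1299, 0.1342, 0.1185, 0.0]
```

The index is within 0.015 rad of the marker, about 0.6 mm. Next I'll go over the button.

Scaled: 0.134 m / 0.6 = 0.2233, 0.13 m / 0.6 = 0.2167.

Call:
move_arm --pt "0 0 0 0.2167 0.2233 0 0" --pt "0 0 0 0.2167 0.2233 0 0" --pt "0 0 0 0.2167 0.2233 0 0" --pt "0 0 0 0.2167 0.2233 0 0" --pt "0 0 0 0.2167 0.2233 0.0833 0" --pt "0 0 0 0.2167 0.2233 0.15 0" --pt "0 0 0 0.2167 0.2233 0.1667 0" --pt "0 0 0 0.2167 0.2233 0.1667 0"

```text
clock: 8.45
eef_pos: [524.1, -218.4, 88.5]
tcp_rot: [-3.141, -0.0, 2.131]
contact_force: [0.3, 0.0, 0.5]
opening: 0.001
grasp_force: 0.0
```

Scaled: 0.017 m / 0.6 = 0.0283, 0.016 m / 0.6 = 0.0267.

Call:
move_arm --pt "0 0 0 0 0 0.0133 0" --pt "0 0 0 0 0 0.02 0" --pt "0 0 0 0 0 0.0233 0" --pt "0 0 0 0 0 0.0267 0" --pt "0 0 0 0 0 0.0283 0" --pt "0 0 0 0 0 0.0283 0"

```text
clock: 9.2
eef_pos: [524.6, -218.5, 72.0]
tcp_rot: [3.141, 0.001, 2.131]
contact_force: [-0.4, -1.8, 8.0]
opening: 0.003
grasp_force: 3.9
```

Scaled: -0.134 m / 0.6 = -0.2233, 0.001 m / 0.6 = 0.0017.

Call:
move_arm --pt "0 0 0 0 0 0.0017 0" --pt "0 0 0 0 0 0.0017 0" --pt "0 0 0 0 0 0.0017 0" --pt "0 0 0 0 0 -0.0167 0" --pt "0 0 0 0 0 -0.1 0" --pt "0 0 0 0 0 -0.2 0" --pt "0 0 0 -0.2167 -0.2233 -0.2 0" --pt "0 0 0 -0.2167 -0.2233 -0.2 0"

```text
clock: 10.2
eef_pos: [494.4, -340.5, 192.6]
tcp_rot: [3.141, 0.001, 2.133]
contact_force: [0.7, -0.2, 0.4]
opening: 0.001
grasp_force: 0.0
```

Call:
move_arm --pt "0 0 0 0 0 0 0" --pt "0 0 0 0 0 0 0" --pt "0 0 0 0 0 0 0" --pt "0 0 0 0 0 0 0"

```text
clock: 10.7
eef_pos: [494.6, -338.5, 191.2]
tcp_rot: [-3.142, -0.0, 2.132]
contact_force: [0.9, 0.9, 0.3]
opening: 0.002
grasp_force: 0.0
```

```bash
python3 - <<'E'
from h import *
s=sensors.sense();print(s['clock'],s['eef_pos'],s['contact_force'])
t,_=snap('top')
cv2.imwrite('pics/z.png',cv2.resize(t[130:260,170:360],None,fx=4,fy=4,interpolation=2)[...,::-1])
E
```

```text
10.7 [ 494.59048466 -338.54725484  191.24568174] [0.85413169 0.88151897 0.32969262]
```

View pics/z.png

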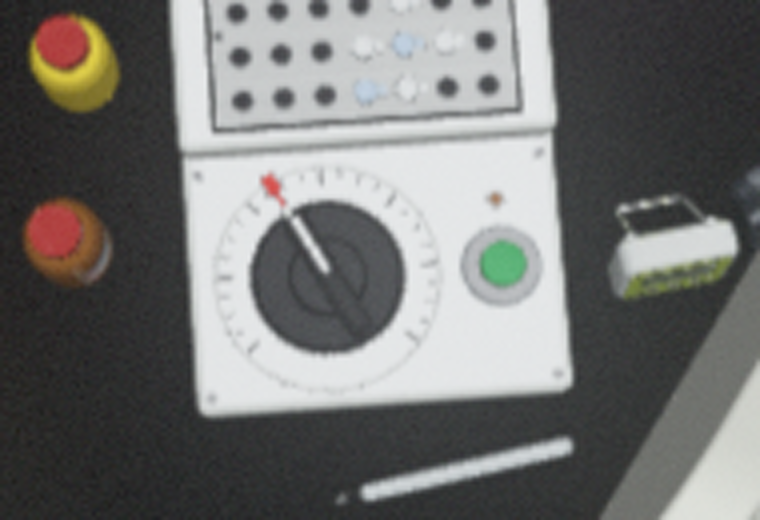

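The final top crop shows the index line at (293,213) on the marker tip at (283,203). The button is up at (503,263), and the bottle, timer and pen have not moved. The press reached 8 N at z 72, which is full travel.

```bash
python3 -c "
from rig import order;print(order.sign_off())"
```

```text
the job is handed in; nothing more can be done
None
```

The dial is set within about 0.6 mm of the red marker, the start button was pressed fully down and is up again, the hand is clear, and the job is handed in; the hand-in returned no verdict.

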